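Press the large pipette through to its second stop

TASK

Three pipettes hang upright in bench stands. Take the large one, with the thickest barrel and the broadest button, hanging over the little glass cup: push its plunger straight down past the soft first stop until it is fully down at the firm second stop, keep it there for about half a second, then let it come all the way back up and move clear. Do not press the other two pipettes.

Things in the scene. Friction and masses are not known exactly. Their poses are not given: they have to be found in the camera images.
- large_button (a point): Centre of the flat top of the large pipette's grey push button: disc 36 mm across, 12 mm thick, 268 mm above the table when up; white barrel 38 mm thick. Moves straight down only: 14 mm soft (1.5 to 5 N) to the first stop, then 10 mm stiff (8 to 15 N) to the hard second stop; springs bring it back. Fixed stand; its column, 72 mm from the button's axis, ends 217 mm up. The three stands swap places.
- large_overtravel (a joint): The large pipette's stiff travel beyond the first stop, in m: 0 at or above the first stop, 0.010 at the hard second stop. The soft 14 mm before the first stop do not show in it. An open glass cup 52 mm wide stands under this pipette's tip.
- medium_button (a point): Centre of the top face of the medium pipette's button: grey disc 22 mm across, about 256 mm above the table, barrel 25 mm thick, in its own stand. Not to be pressed.
- small_button (a point): Centre of the top face of the small pipette's button: grey disc 16 mm across, about 250 mm above the table, barrel 18 mm thick, in its own stand. Not to be pressed.

How it is judged:
By the outcome, as a careful person would: the job done as asked, in the order asked, and still so for the second after the job is handed in, with the robot touching nothing.
It also fails if it takes over 32 s, if anything falls off the work surface, if the arm or the gripper's body presses on something with over 40 N, if the wrist force passes 120 N, or if a joint passes its speed limit or range.

ROBOT

A 6-joint arm with a two-finger parallel gripper is mounted at the origin on the work surface. World frame = base frame: x ahead of the robot, y to its left, z up, the work surface at z = 0. Lengths are in mm, angles in degrees, forces in N, time in s.
With the tool pointing down it reaches from about 350 to 850 mm from the base axis. Payload 8.1 kg.
Tool frame: the origin (TCP) lies between the finger pads; the fingertips stand r.nose_length ahead of it and the grasp point (between the pads) lies 3 mm ahead of it (r.nose_length is the distance from the TCP to the fingertips, in mm); x points along the fingers, y is the direction in which the jaws open and shut, and the axes are right-handed (so a half turn about x gives the same grasp; the last joint's range is limited). The gripper opens to 85 mm and grips with 20 to 120 N. Pads are 22 mm wide; open, the fingers measure 114 mm over their backs; the gripper's body (76 mm by 85 mm) begins 54 mm behind the grasp point. The pads swing forward as they close: fully open they stand 13 mm farther back than shut.
Start: joints at [-76.054, 7.471, 85.268, -0, 87.261, -4.893], TCP at [193.765, -567.856, 219.392] pointing down, gripper open.
Joint ranges: [-169.43, 169.43], [-51.17, 129.36], [1.28, 143.12], [-76.62, 256.62], [0, 156.53], [-152.29, 152.29]. Speed limits (degrees/s): [136.94, 136.94, 159.86, 180, 180, 180].

INTERFACE

Orientations are given as [roll, pitch, yaw] about the fixed x, y, z axes, in that order (R = Rz(yaw) Ry(pitch) Rx(roll)).
In Python, from bench import sense, optics, order, r gives the robot as it stands.
- The arm moves only by the tool carry_out, never from a script. Its argument "commands" is one flat list of numbers, 7 for each row, row after row: the shift along the tool's x, y, z in m, then the turn, a rotation vector about the tool's x, y, z in degrees, then the closure, from -1 (fully open) to 1 (shut), so that 0 is half open. A call has 1 to 12 rows; each row is the pose to reach, as a shift and turn from the pose measured when the call began, along the tool's axes at that moment; what a row does not reach only later rows make up. A row lasts 1/8 s, in which the tool goes at most 62.5 mm and 10.7 degrees, less where a joint would pass 70% of its speed; a pose out of reach is approached as far as the arm can. A call with a gripper value outside its range is refused whole. The fingers move at their own pace and stop on an object; "grip_force" is the grip in N (left out, the last holds). Time passes only in rows, so rows that repeat a pose let the fingers close. It gives the time, the measured TCP pose, the force and the opening at its end, in the units of the state.
- sense(): the state, without advancing time (a new reading comes with each control period).
- optics.snapshot(name): name is "scene" or "top"; returns (picture, depth): 400x640x3 uint8, red, green, blue; 400x640 float32, mm along the optical axis (not along the pixel's ray), 0 where there is no reading.
- optics.calibration(name): a dict with "mtx" (3x3 intrinsics, pixels), "extrinsics" (4x4, takes a point from camera to world coordinates). Camera axes: x right, y up, looking along -z (the intrinsics and any distortion apply to the point x, -y, -z); pixel columns grow to the right and rows downward; lengths in mm; the calibration is good to about 2 mm. A picture is of the moment at which its call begins. calibration takes no time and is no camera call.
- order.hand_in(): hands the job in, once; it reports no verdict.
The state is a dict: "time": time; "joint_pos": joint angles; "qd": joint speeds; "joint_efforts": joint torques, N m; "tool_pos": TCP position; "tcp_rot": TCP orientation; "ft_force": force on the tool from outside, world axes, zero at the start; "wrist_torque": the same for the moment, N m; "finger_gap": finger opening in mm.
Only numpy, scipy, OpenCV 4.12 (cv2) and the standard library are available. Lean on these libraries where they do the work, as an engineer would, in place of code of your own. Each camera call takes 0.05 s, during which the arm holds its last target. There are 200 camera calls.

## Working session

There is one attempt and no reset: what is moved stays moved. The work goes in short steps, Python scripts to look and compute and a tool call to move; the robot and the scene stay as the last step left them, time stands still between calls to the robot, and variables do not carry over. Pictures are saved under pics/ and viewed, about 8 in all and at most 12, crops included, and the job is handed in when it is done.

Besides the shell and the picture viewer there is one more tool, called after "Emit:" as name(argument=value, ...) on one line, values as JSON. carry_out: Moves the arm, as the interface text tells. Its arguments: {"type":"object","properties":{"commands":{"type":"array","items":{"type":"number"}},"grip_force":{"type":"number"}},"required":["commands"]}

```bash
mkdir -p pics; cat > h.py <<'E'
import numpy as np, cv2
from bench import sense, optics, order, r
def cloud(name):
    p,d=optics.snapshot(name); c=optics.calibration(name); K=np.array(c["mtx"]);T=np.array(c["extrinsics"])
    v,u=np.mgrid[:400,:640]; x=(u-K[0,2])/K[0,0]*d; y=(v-K[1,2])/K[1,1]*d
    P=np.stack([x,-y,-d,np.ones_like(d)],-1)@T.T
    P[d==0]=np.nan
    return p,P[...,:3]
E
python3 - <<'E'
from h import *
print(sense(), r.nose_length)
for n in("scene","top"):
    p,P=cloud(n); cv2.imwrite(f"pics/{n}0.png",p[...,::-1])
    c=optics.calibration(n); print(n,c)
    m=(P[...,2]>240)&(P[...,2]<275)&(np.hypot(P[...,0],P[...,1])>300)
    k,l,s,ce=cv2.connectedComponentsWithStats(m.astype(np.uint8))
    for i in range(1,k):
        if s[i,4]>8: q=P[l==i]; print(s[i],np.median(q,0).round(1),q.min(0).round(),q.max(0).round())
E
```

```text
{'time': 0.0, 'joint_pos': array([-7.60539981e+01,  7.51493975e+00,  8.53293168e+01,  1.12450046e-03,
        8.72616674e+01, -4.89139951e+00]), 'qd': array([ 0.03043172,  0.03461501, -0.04260683, -0.10214636,  0.06955107,
        0.00298373]), 'joint_efforts': array([ 2.07138852e-03, -5.69395959e+01, -5.00545979e+01, -1.63621885e-04,
        1.49147987e-02, -1.59228705e-05]), 'tool_pos': array([ 193.63665737, -567.29186324,  218.34584963]), 'tcp_rot': array([-95.49888643,  89.89407014, 103.33846019]), 'ft_force': array([-0.07071791,  0.39876377,  0.2147976 ]), 'wrist_torque': array([ 0.02383497, -0.01961049, -0.0638431 ]), 'finger_gap': 85.39791135025605} 22.0
scene {'mtx': array([[367.54999498,   0.        , 323.71293004],
       [  0.        , 367.54999498, 201.01132172],
       [  0.        ,   0.        ,   1.        ]]), 'extrinsics': array([[ 3.49881359e-01, -5.94993509e-01,  7.23578440e-01,
         1.07771658e+03],
       [ 9.36653030e-01,  2.35589724e-01, -2.59188317e-01,
        -2.04266838e+02],
       [-1.62522787e-02,  7.68427099e-01,  6.39730926e-01,
         6.5734002
[... 2304 characters left out ...]
.82208134e-01,
         3.34344653e+02],
       [-9.99846758e-01,  1.71897333e-02,  3.31255292e-03,
         5.60456743e+00],
       [ 6.38876246e-03,  1.82126222e-01,  9.83254404e-01,
         1.16249538e+03],
       [ 0.00000000e+00,  0.00000000e+00,  0.00000000e+00,
         1.00000000e+00]])}
[   0   60   47  100 1963] [691.3 590.5 241.7] [569. 534. 240.] [766. 626. 247.]
[192 144   9   8  61] [596.5 236.4 250.4] [590. 230. 244.] [603. 244. 254.]
[446 172  21  20 313] [ 535.9 -240.8  268.3] [ 519. -260.  258.] [ 554. -225.  272.]
[311 197  12  12 116] [495.1   9.3 256. ] [485.  -0. 249.] [506.  20. 261.]
[619 383  12  14  80] [ 184.7 -516.9  260.4] [ 170. -523.  246.] [ 190. -511.  274.]
```

```bash
python3 - <<'E'
from h import *
a=cv2.imread("pics/scene0.png");cv2.imwrite("pics/s1.png",cv2.resize(a,(800,500)))
for n in("scene","top"):
    p,P=cloud(n)
    m=(P[...,2]>263)&(P[...,2]<275)&(np.abs(P[...,0]-540)<30)&(np.abs(P[...,1]+242)<30)
    q=P[m]; print(n,q.mean(0),((q.min(0)+q.max(0))/2),q.max(0)-q.min(0))
    # other objects near
    m=(np.abs(P[...,0]-540)<130)&(np.abs(P[...,1]+242)<130)&(P[...,2]>150)&(P[...,2]<235)
    q=P[m]; print(q.min(0),q.max(0),len(q), np.median(q,0))
    m&=(np.hypot(P[...,0]-538,P[...,1]+242)>35);q=P[m];print(np.median(q,0),q.max(0),q.min(0))
E
```

```text
scene [ 541.14693808 -243.50559319  267.4558451 ] [ 538.31327789 -243.54369842  266.33206113] [36.4136624  34.11540668  6.54668298]
[ 497.19279449 -291.78818187  150.03686372] [ 616.53649144 -221.36524538  234.90885559] 1286 [ 555.13082774 -247.12257174  189.50816113]
[ 611.78587385 -253.02218887  172.06342361] [ 616.53649144 -233.98759107  218.42696529] [ 497.19279449 -291.78818187  150.03686372]
top [ 536.22989841 -241.51682914  268.20950598] [ 536.45361559 -242.36602645  268.05005014] [34.78982401 34.6335295   9.68166443]
[ 495.64959584 -290.04583922  150.12332291] [ 614.02775828 -219.18304763  232.47757302] 802 [ 543.2775689  -240.65290556  178.82047673]
[ 601.88615552 -249.12509968  173.45583295] [ 614.02775828 -231.620149    222.05992718] [ 495.64959584 -290.04583922  150.12332291]
```

View pics/s1.png

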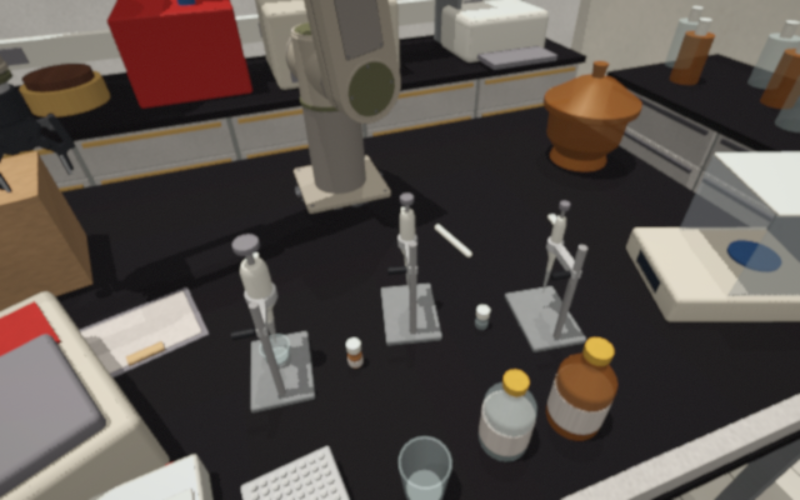

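View pics/top0.png

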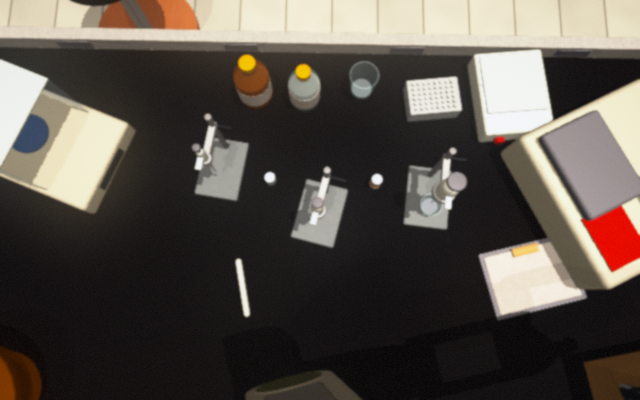

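The large pipette is at top-image pixel (456,182), with the cup beside it at (430,205). Its column is on the +x side at about (450,153). The other two stands are at (200,150) and (317,208), well away from it. The button top is at about (537, -242.5, 268). Next I'll work out the shifts, going up first and then across.

```bash
cat >> h.py <<'E'
from scipy.spatial.transform import Rotation as Ro
def shift(*targets):
    s=sense(); R=Ro.from_euler('xyz',s["tcp_rot"],degrees=True)
    down=Ro.from_matrix(np.array([[0,0,1],[0,1,0],[-1,0,0]]))
    # nearest straight-down orientation
    M=R.as_matrix(); x=np.array([0,0,-1.]); y=M[:,1]-M[:,1]@x*x; y/=np.linalg.norm(y)
    D=Ro.from_matrix(np.stack([x,y,np.cross(x,y)],1))
    print(s["time"],s["tool_pos"].round(1),s["ft_force"].round(1),s["finger_gap"],"jaw",M[:,1].round(3),"turn",(R.inv()*D).as_rotvec(degrees=True).round(2))
    for t in targets: print(t,(R.inv().apply(np.array(t)-s["tool_pos"])/1000).round(4))
E
python3 -c "
from h import *
shift((194,-567,345),(537,-242.5,345),(537,-242.5,305))"
```

```text
0.2 [ 193.7 -567.5  218.7] [0.9 0.6 0.5] 85.42947084530662 jaw [ 0.323 -0.946 -0.001] turn [-0.   -0.01  0.07]
(194, -567, 345) [-0.1263 -0.0005 -0.0005]
(537, -242.5, 345) [-0.126  -0.1969 -0.4299]
(537, -242.5, 305) [-0.086  -0.1969 -0.4299]
```

Emit:
carry_out(commands=[-0.05, 0, 0, 0, 0, 0, 1, -0.1, 0, 0, 0, 0, 0, 1, -0.126, -0.01, -0.02, 0, 0, 0, 1, -0.126, -0.03, -0.065, 0, 0, 0, 1, -0.126, -0.052, -0.113, 0, 0, 0, 1, -0.126, -0.074, -0.161, 0, 0, 0, 1, -0.126, -0.096, -0.209, 0, 0, 0, 1, -0.126, -0.118, -0.257, 0, 0, 0, 1, -0.126, -0.14, -0.305, 0, 0, 0, 1, -0.126, -0.162, -0.353, 0, 0, 0, 1, -0.126, -0.184, -0.401, 0, 0, 0, 1, -0.126, -0.197, -0.43, 0, 0, 0, 1], grip_force=60)

```text
time: 1.7
tool_pos: [538.5, -240.2, 344.6]
tcp_rot: [-91.9, 89.9, 107.1]
ft_force: [0.3, -0.4, 0.3]
finger_gap: -0.2
```

```bash
python3 - <<'E'
from h import *
p,P=cloud("scene"); cv2.imwrite("pics/s2.png",cv2.resize(p[120:280,120:320,::-1],(800,640))[:600])
p,P2=cloud("top"); 
for Q in(P,P2):
  q=Q[(np.abs(Q[...,0]-537)<70)&(np.abs(Q[...,1]+242)<70)&(Q[...,2]>285)&(Q[...,2]<345)]
  if len(q): print(len(q),q.min(0),q.max(0),np.median(q,0))
shift((537,-242.5,345),(537,-242.5,296),(537,-242.5,266))
E
```

```text
1.8 [ 538.9 -239.6  344.3] [-0.3 -0.4 -0.4] -0.1680298351352419 jaw [ 0.327 -0.945 -0.003] turn [-0.   -0.01  0.15]
(537, -242.5, 345) [-0.0007  0.0022  0.0027]
(537, -242.5, 296) [0.0483 0.0023 0.0027]
(537, -242.5, 266) [0.0783 0.0024 0.0027]
```

View pics/s2.png

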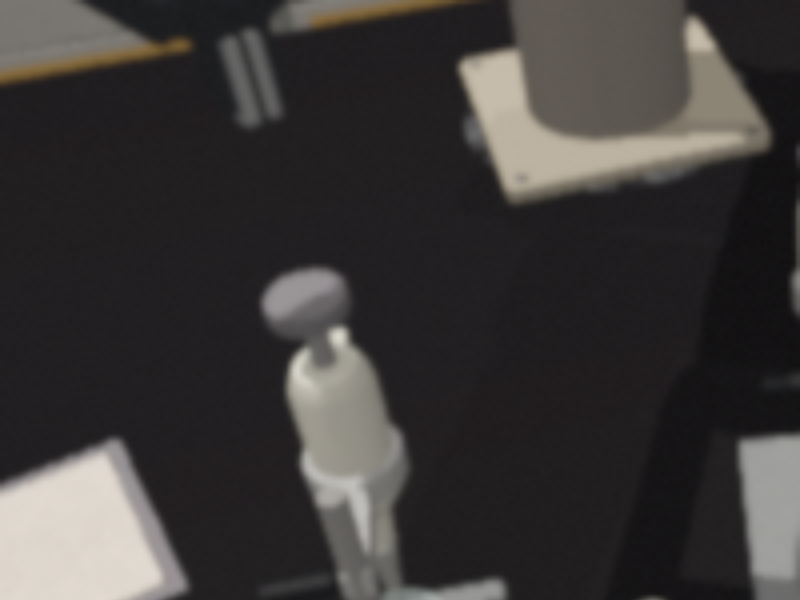

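The fingers show at about crop (255,75) and the button at (305,300). I expected the tips closer above the button, and the depth shows nothing at the TCP position. I'll check that before going down.

```bash
python3 - <<'E'
from h import *
s=sense();print(s["time"],s["tool_pos"])
def proj(n,X):
    c=optics.calibration(n);K=np.array(c["mtx"]);T=np.array(c["extrinsics"])
    q=np.linalg.inv(T)@np.r_[X,1]; return K[0,2]+K[0,0]*q[0]/-q[2],K[1,2]+K[1,1]*-q[1]/-q[2]
p,P=cloud("scene")
for X in ((539,-239.6,322),(539,-239.6,370),(537,-242.5,268)):
    u,v=proj("scene",X); print("scene",u,v,"crop",(u-120)*4,(v-120)*4, "top",proj("top",X))
print("tip pix",P[149,182],P[140,180],P[135,185])
# row by row profile of the finger
m=(P[...,2]>280)&(P[...,0]>350)&(P[...,0]<700)&(P[...,1]<-100)&(P[...,1]>-450)&(P[...,2]<400)
print(m.sum(),P[m].min(0) if m.any() else 0)
p2,P2=cloud("top"); m=(P2[...,2]>280)&(P2[...,2]<2000); print(m.sum(), np.nanmedian(P2[m],0), P2[m].min(0),P2[m].max(0))
cv2.imwrite("pics/t2.png",p2[...,::-1]);cv2.imwrite("pics/s3.png",p[...,::-1])
E
```

```text
1.8 [ 538.86958187 -239.56500232  344.28656439]
scene 190.24046169312172 167.3397172063694 crop 280.96184677248687 189.35886882547754 top (np.float64(463.3943207321744), np.float64(172.78282433345078))
scene 182.47156309491498 141.4907672155479 crop 249.88625237965994 85.96306886219156 top (np.float64(471.82331799349186), np.float64(165.8687011353535))
scene 196.2217672445426 193.11938220900421 crop 304.8870689781704 292.47752883601686 top (np.float64(456.58567203846235), np.float64(180.8188325194506))
tip pix [ 549.63891798 -242.70186432  363.39361326] [ 551.04505431 -241.57215802  379.59185306] [ 548.16199337 -232.87260289  384.66868148]
473 [ 536.51631711 -256.03030526  356.43414923]
57082 [ 389.60144993 -159.92572565  735.35364358] [ 237.62557162 -272.05228155  425.87333945] [604.71370984  -1.2434147  774.32026404]
```

View pics/s3.png

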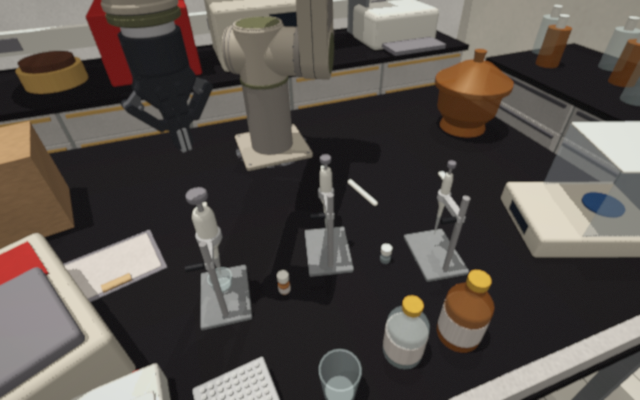

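The image puts the fingertips at about z=356, at pixel (185,150). The reported TCP and nose length imply 322. I'll centre over the button, go down to a height that's safe under either reading, and look again.

Emit:
carry_out(commands=[0.0, 0.002, 0.0025, 0, 0, 0, 1, 0.015, 0.002, 0.0025, 0, 0, 0, 1, 0.03, 0.002, 0.0025, 0, 0, 0, 1, 0.03, 0.002, 0.0025, 0, 0, 0, 1])

```text
time: 2.4
tool_pos: [534.1, -244.5, 311.8]
tcp_rot: [-53.3, 89.7, 145.5]
ft_force: [-0.1, -0.9, -0.1]
finger_gap: 0.0
```

```bash
python3 - <<'E'
from h import *
out=[]
for n,w in(("scene",(slice(100,230),slice(120,280))),("top",(slice(110,240),slice(390,550)))):
    p,d=optics.snapshot(n)
    out.append(cv2.resize(p[w][...,::-1],(640,520)) if n=="x" else cv2.resize(np.clip(p[w].astype(float)*2,0,255).astype(np.uint8)[...,::-1],(400,325)))
    if n=="scene": print((d[140:200:4,176:206:3]).astype(int))
cv2.imwrite("pics/c4.png",np.hstack(out))
p,P=cloud("scene")
m=(P[...,2]>275)&(np.abs(P[...,0]-540)<45)&(np.abs(P[...,1]+242)<45)&(P[...,2]<350)
q=P[m];print(m.sum(),q.min(0),q.max(0),np.median(q,0)); b=q[q[:,2]<q[:,2].min()+20];print(b.mean(0))
shift((537,-242.5,290))
E
```

```text
[[ 550  569  558  559  562  573 1295 1297 1297 1297]
 [ 552  557  564  563  563 1275 1273 1276 1275 1275]
 [ 555  559  566  567  574  577 1256 1257 1258 1258]
 [ 565  567  568  572  575  581 1234 1235 1236 1238]
 [ 568  572  569  573  576  585 1215 1215 1219 1214]
 [ 577  575  573  577  580  587  592 1196 1196 1201]
 [1184  576  582  581  584  589 1183 1174 1182 1180]
 [1162 1164 1163  584 1162 1160 1166 1162 1164 1165]
 [1145 1146 1143 1150 1145 1148 1145 1145 1145 1148]
 [1126 1131 1134 1128 1132 1132 1127 1127 1130 1129]
 [1114 1115 1116 1116 1114 1109 1115 1115 1114 1116]
 [1097 1100 1099 1096 1098 1099 1100 1096 1097 1101]
 [1085 1080 1084 1082 1084 1082 1082  642  643 1076]
 [1068 1068 1070 1067  633  631  634  633  633  633]
 [1056 1055 1054 1056  623  623  622  623  622  625]]
207 [ 533.57123735 -259.86336626  326.56569657] [ 548.70879951 -230.29784316  349.99694217] [ 544.66787133 -244.08574003  340.66706083]
[ 543.63788982 -243.93396387  338.52938436]
2.55 [ 535.3 -244.7  314.7] [-0.5 -0.4  0.6] 0.27851723612634377 jaw [ 0.324 -0.946 -0.001] turn [0.   0.03 0.08]
(537, -242.5, 290) [ 0.0247 -0.0015 -0.0023]
```

View pics/c4.png

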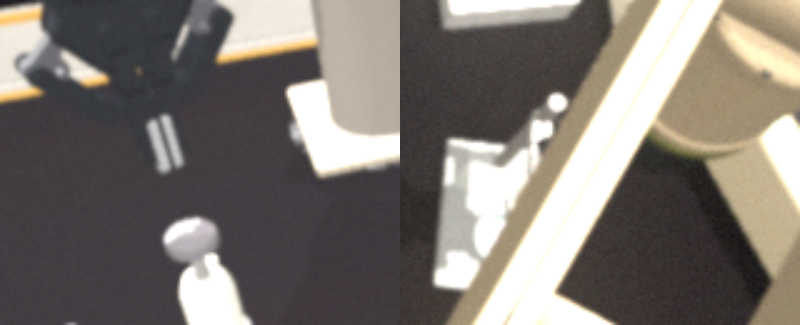

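The tips are at pixel (186,166), about z=326 and about 58 mm above the button, laterally aligned. So they really sit about 12 mm above the reported TCP. I'll go down step by step, using the force as a guide.

Emit:
carry_out(commands=[0.0, -0.001, -0.002, 0, 0, 0, 1, 0.01, -0.001, -0.002, 0, 0, 0, 1, 0.02, -0.001, -0.002, 0, 0, 0, 1, 0.028, -0.001, -0.002, 0, 0, 0, 1, 0.028, -0.001, -0.002, 0, 0, 0, 1])

```text
time: 3.18
tool_pos: [536.3, -242.8, 285.3]
tcp_rot: [-55.7, 89.8, 143.2]
ft_force: [0.3, 1.0, -0.2]
finger_gap: 0.0
```

```bash
python3 - <<'E'
from h import *
p,P=cloud("scene")
m=(P[...,2]>280)&(np.abs(P[...,0]-540)<45)&(np.abs(P[...,1]+242)<45)&(P[...,2]<325)
q=P[m];print(m.sum(),q.min(0),q.max(0),np.median(q,0))
m=(P[...,2]>240)&(P[...,2]<280)&(np.abs(P[...,0]-540)<45)&(np.abs(P[...,1]+242)<45);print(P[m].max(0))
shift((537,-242.5,280),(537,-242.5,256))
E
```

```text
228 [ 532.94720724 -258.33453702  297.06726696] [ 550.07814616 -228.32780759  324.85549261] [ 545.70673149 -242.41262422  313.45596795]
[ 556.39116489 -226.20898656  269.7220595 ]
3.225 [ 536.6 -242.9  286.1] [0.3 0.5 0.3] -0.012457874464059212 jaw [ 0.324 -0.946 -0.002] turn [0.   0.08 0.13]
(537, -242.5, 280) [ 0.0061 -0.0003 -0.0005]
(537, -242.5, 256) [ 0.0301 -0.0002 -0.0006]
```

The tips are at z=297 and there's no contact at TCP 286, which fits contact at about TCP 257. I'll continue.

Emit:
carry_out(commands=[0.01, 0, -0.0005, 0, 0, 0, 1, 0.018, 0, -0.0005, 0, 0, 0, 1, 0.024, 0, -0.0005, 0, 0, 0, 1, 0.028, 0, -0.0005, 0, 0, 0, 1, 0.032, 0, -0.0005, 0, 0, 0, 1, 0.034, 0, -0.0005, 0, 0, 0, 1, 0.034, 0, -0.0005, 0, 0, 0, 1])

```text
time: 4.1
tool_pos: [537.0, -242.8, 252.3]
tcp_rot: [-59.6, 89.9, 139.3]
ft_force: [-1.3, 0.7, 2.4]
finger_gap: 0.1
```

```bash
python3 - <<'E'
from h import *
p,P=cloud("scene")
cv2.imwrite("pics/c5.png",cv2.resize(p[130:230,140:260,::-1],(600,500)))
m=(P[...,2]>235)&(P[...,2]<300)&(np.abs(P[...,0]-540)<45)&(np.abs(P[...,1]+242)<45);print(np.c_[np.where(m)[0],P[m]][::25].round(0))
shift()
E
```

```text
[[ 178.  538. -231.  298.]
 [ 182.  546. -234.  296.]
 [ 184.  548. -253.  298.]
 [ 185.  548. -244.  294.]
 [ 186.  545. -236.  287.]
 [ 188.  537. -257.  284.]
 [ 189.  546. -248.  285.]
 [ 190.  545. -238.  279.]
 [ 192.  548. -254.  282.]
 [ 193.  549. -243.  277.]
 [ 194.  546. -235.  271.]
 [ 195.  541. -228.  263.]
 [ 197.  539. -257.  265.]
 [ 198.  542. -253.  264.]
 [ 199.  547. -248.  264.]
 [ 200.  553. -243.  265.]
 [ 201.  554. -238.  262.]
 [ 203.  542. -261.  255.]
 [ 204.  555. -250.  260.]
 [ 206.  552. -251.  253.]
 [ 210.  543. -246.  235.]]
4.15 [ 537.1 -242.8  252.5] [-0.5  1.7  2. ] 0.09723819576267839 jaw [ 0.324 -0.946 -0.002] turn [0.   0.06 0.11]
```

View pics/c5.png

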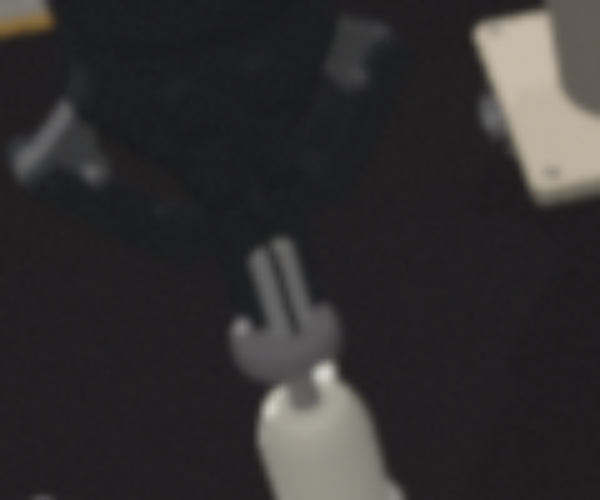

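The fingertips are centred on the large button (crop (290,330)), about 4 mm into the soft travel at 2.2 N. Now I'll press through the first stop and watch the force.

Emit:
carry_out(commands=[0.005, 0, 0, 0, 0, 0, 1, 0.01, 0, 0, 0, 0, 0, 1, 0.013, 0, 0, 0, 0, 0, 1, 0.016, 0, 0, 0, 0, 0, 1, 0.016, 0, 0, 0, 0, 0, 1])

```text
time: 4.78
tool_pos: [537.4, -243.0, 237.5]
tcp_rot: [-95.6, 90.0, 103.3]
ft_force: [-2.2, 2.0, 10.0]
finger_gap: -0.1
```

Emit:
carry_out(commands=[0.002, 0, 0, 0, 0, 0, 1, 0.004, 0, 0, 0, 0, 0, 1, 0.006, 0, 0, 0, 0, 0, 1, 0.007, 0, 0, 0, 0, 0, 1])

```text
time: 5.28
tool_pos: [537.7, -243.2, 232.3]
tcp_rot: [148.1, 89.9, -13.0]
ft_force: [-4.9, 2.1, 13.7]
finger_gap: 0.2
```

Emit:
carry_out(commands=[0.002, 0, 0, 0, 0, 0, 1, 0.004, 0, 0, 0, 0, 0, 1, 0.006, 0, 0, 0, 0, 0, 1])

```text
time: 5.65
tool_pos: [538.7, -243.7, 231.5]
tcp_rot: [134.0, 89.6, -27.1]
ft_force: [-13.8, 7.3, 38.5]
finger_gap: 0.0
```

The force jumped to 38 N with the position stalled at 231.5, about 25 mm below contact, so this is the hard stop. I'll hold there with slightly less push, then go straight up.

Emit:
carry_out(commands=[0.0038, 0, 0, 0, 0, 0, 1, 0.0038, 0, 0, 0, 0, 0, 1, 0.0038, 0, 0, 0, 0, 0, 1, 0.0038, 0, 0, 0, 0, 0, 1])

```text
time: 6.15
tool_pos: [538.7, -243.7, 231.8]
tcp_rot: [132.1, 89.5, -28.9]
ft_force: [-13.7, 6.4, 27.3]
finger_gap: 0.1
```

Emit:
carry_out(commands=[-0.004, 0, 0, 0, 0, 0, 1, -0.01, 0, 0, 0, 0, 0, 1, -0.016, 0, 0, 0, 0, 0, 1, -0.022, 0, 0, 0, 0, 0, 1, -0.03, 0, 0, 0, 0, 0, 1, -0.045, 0, 0, 0, 0, 0, 1, -0.07, 0, 0, 0, 0, 0, 1, -0.1, 0, 0, 0, 0, 0, 1, -0.12, 0, 0, 0, 0, 0, 1, -0.12, 0, 0, 0, 0, 0, 1])

```text
time: 7.4
tool_pos: [538.6, -243.7, 354.5]
tcp_rot: [132.0, 89.2, -29.1]
ft_force: [-0.7, -0.1, 0.2]
finger_gap: 0.0
```

```bash
python3 - <<'E'
from h import *
p,P=cloud("scene")
cv2.imwrite("pics/s6.png",p[...,::-1])
m=(P[...,2]>240)&(P[...,2]<300)&(np.abs(P[...,0]-540)<45)&(np.abs(P[...,1]+242)<45);q=P[m];print(q.max(0),np.median(q,0),m.sum())
shift()
E
```

```text
[ 556.52428702 -226.25986908  269.90234374] [ 543.95159179 -243.70764022  267.39951203] 314
7.45 [ 538.2 -243.4  352.7] [-0.6 -0.3 -0.6] -0.1714882887025338 jaw [ 0.324 -0.946  0.008] turn [ 0.   -0.42 -0.47]
```

View pics/s6.png

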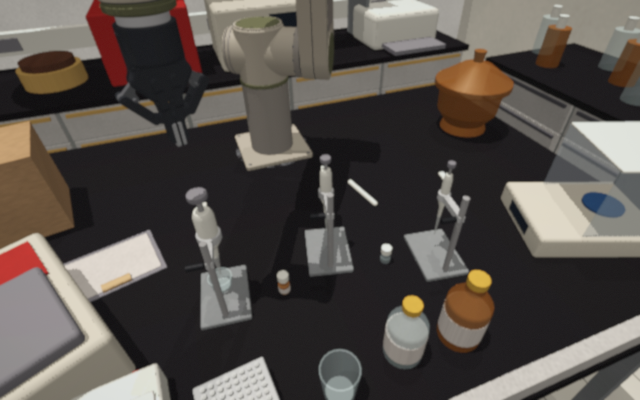

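The button (pixel (197,193)) is back at its original height, the gripper is well above it, and the scene looks unchanged. I'm handing in.

```bash
python3 -c "
from bench import order; print(order.hand_in())"
```

```text
the job is handed in; nothing more can be done
None
```

I pressed the large pipette's plunger through the soft first stop to the firm second stop and held it for about half a second. I then raised the gripper straight up about 120 mm and handed in at about 7.5 s.

- **At the stop:** the force was 2.2 N in the soft travel and 10–14 N in the stiff travel. It then jumped to 38 N with the tool stalled about 25 mm below first contact. I eased to 27 N for the hold.
- **After release:** depth puts the button top back at its original height (median 267.4 mm, 267.5 mm before), and the wrist force is about zero. The other two pipettes were never approached and look unchanged.
- **Disagreement:** the cameras showed the fingertips about 12 mm above the reported tool point, where the 22 mm nose length would put them 22 mm below it. I went by the images and the contact force instead.
- **Side force:** while pressed at the stop there was also about 15 N of sideways force, and the tool drifted 1–2 mm. It was gone after release.

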